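Drift the worn bush out of an extinguisher valve

ROBOT

A 6-joint arm with a two-finger parallel gripper is mounted at the origin on the work surface. World frame = base frame: x ahead of the robot, y to its left, z up, the work surface at z = 0. Lengths are in m, angles in degrees, forces in N, time in s.
With the tool pointing down it reaches from about 0.325 to 0.85 m from the base axis. Payload 15.5 kg.
Tool frame: the origin (TCP) lies midway between the tips of the shut fingers; the grasp point (between the pads) lies 19 mm behind it; z points along the fingers, y is the line along which they close (so a half turn about z gives the same grasp; the last joint's range is limited). The gripper opens to 91 mm and grips with 3 to 60 N. Pads are 32 mm wide; open, the fingers measure 118 mm over their backs; the gripper's body (76 mm by 178 mm) begins 60 mm behind the grasp point.
Start: joints at [-78.868, 28.281, 77.091, -0, 74.628, -5.472], TCP at [0.179, -0.599, 0.184] pointing down, gripper open.
Joint ranges: [-166.48, 166.48], [-47.26, 123.95], [12.59, 153.08], [-70.14, 250.14], [6.76, 159.57], [-176.63, 176.63]. Speed limits (degrees/s): [108.29, 108.29, 147.25, 172.46, 172.46, 172.46].

INTERFACE

Orientations are given as a 3x3 rotation matrix whose columns are the frame's x, y, z axes.
In Python, from bench import ctrl gives the robot as it stands. The module is installed in compiled form; this text tells all that it offers. Calls block until the motion is done:
- ctrl.goto(position, orientation): joint-space move of the TCP to a pose.
- ctrl.move_l(position, vel=0.15, ori=None, contact_N=None): straight line of the TCP; ori=None keeps the orientation; vel is the mean speed in m/s. With contact_N (N) it stops when the force on the tool has changed by that much, and returns True; else False.
- ctrl.movej(angles): joint-space move.
- ctrl.command_gripper(opening): opening from 0.0 (shut) to 1.0 (fully open); the grip force is fixed at half the most; returns when the fingers have stopped.
- ctrl.sleep(seconds).
- ctrl.ik(position, orientation): joint angles nearest the present ones, or None.
- ctrl.read_camera(name): name is "scene" or "top" or "wrist"; returns the picture (384x512x3 uint8, blue, green, red); there is no depth.
- ctrl.camera_params(name): a dict with "fx", "fy", "cx", "cy" (pixels), "pose" (4x4, takes a point from camera to world coordinates); the wrist camera has in their place "T_tool_cam" (4x4, takes a point from camera to tool coordinates, whose origin is the TCP and whose axes are the flange's). Camera axes: x right, y up, looking along -z (the intrinsics and any distortion apply to the point x, -y, -z); pixel columns grow to the right and rows downward; lengths in m; the calibration is good to about 2 mm. The wrist camera is an equidistant fisheye: a pixel r from the principal point sees the ray r / f radians off the axis. A picture is of the moment at which its call begins: read the wrist's pose just before it. camera_params takes no time and is no camera call.
A pose or a line that the arm cannot do raises ctrl.MotionError and nothing moves.
- ctrl.sign_off(): hands the job in; it is judged then, once.
Readings, each from a call of its own:
- ctrl.current_t(): time.
- ctrl.current_q(): joint angles.
- ctrl.current_dq(): joint speeds.
- ctrl.current_effort(): joint torques, N m.
- ctrl.current_tool_pos(): TCP position.
- ctrl.current_eef_rot(): TCP orientation.
- ctrl.current_contact_force(): force on the tool from outside, world axes, zero at the start.
- ctrl.current_wrist_torque(): the same for the moment, N m.
- ctrl.current_grip_width(): opening from 0.0 (shut) to 1.0 (fully open).
- ctrl.current_grasp_force(): force on a finger pad.
Only numpy, scipy, OpenCV 4.12 (cv2) and the standard library are available. Lean on these libraries where they do the work, as an engineer would, in place of code of your own. Each camera call takes 0.05 s, during which the arm holds its last target. There are 200 camera calls.

TASK

Drive the worn bush out of the brass valve body in the vice: draw the drift with the long thin nose out of the punch stand, where it stands nose up, lay it down on the bench, then take it again by its thick shank, feed its nose into the valve's plain gland end and push until the bush drops out of the threaded neck into the tin tray. Feel your way in and do not force the steel against the brass. Finally draw the drift out and lay it down flat on the bench, and leave all other tools and parts where they are.

Things in the scene. Friction and masses are not known exactly. Their poses are not given: they have to be found in the camera images.
- drift_nose (a point): the drift, a 240 g steel rod 170 mm long: octagonal shank 18 mm across flats, 76 mm long, then a round nose 10 mm thick, 94 mm long. It stands nose up in one of the stand's three holes, its foot on the hole's floor 12 mm above the bench; only the nose rises above the stand. Point: on the nose's axis, 35 mm behind the tip. Its z axis points along the drift to the tip
- drift_tip (a point): centre of the tip of the drift's nose, flat and square-edged; same axes as drift_nose
- drift_shank (a point): on the drift's axis in its shank, 30 mm from the tail end, 46 mm behind the shoulder where the nose begins, 140 mm behind the tip; same axes as drift_nose. Lying on a flat, the axis is 9 mm above the bench
- bush_center (a point): centre of the brass bush, 17 mm in diameter, 20 mm long, with a 7 mm hole (too small for the drift), y along its axis. It sits out of sight in the wide part of the bore, its near face 31 to 38 mm from the gland's mouth; its O-rings drag with about 6 to 12 N, at times 16 N. It falls out when the drift's tip is 78 to 85 mm in; at 94 mm the drift's shoulder meets the gland
- tray: aluminium tray fixed on the bench under the neck, 130 by 120 mm, 24 mm high, walls and floor 3 mm; origin: centre of its underside; its y axis is parallel to the bore
- stand: wooden punch stand fixed on the bench, 140 by 60 mm, 88 mm high, origin: centre of its underside, x along its row of three holes, 42 mm apart, 23 mm wide and 76 mm deep. Fingers fit beside the drift's nose when they close across the row (along y of the stand)
- thick_drift_center (a point): another drift in the stand, nose up, same shank but a short nose 16 mm thick that rises 60 mm above the stand; stays there. Point: on its axis, 66 mm above its foot
- chisel_center (a point): cold chisel in the stand, edge up, rises 54 mm above the stand; stays there. Point: on its axis, 66 mm above its foot
- spanner: steel spanner, 200 mm, lying right of the vice; stays. Origin: middle of its underside, x along it. Between it and the vice the bench is bare: always from 150 to 330 mm right of the robot's centre line and 420 to 680 mm ahead of its base axis
- tub: white plastic tub, 96 mm wide, 100 mm high, right of the vice; stays. Origin: centre of its underside
- squeeze_lever: black squeeze lever, 140 mm long, 22 mm wide, lying behind and right of the vice; stays. Origin: centre of its underside
- dip_tube: plastic dip tube, 300 mm long, 16 mm thick, lying behind the vice; stays. Origin: middle of its underside, y along it
- spare_head: complete brass valve head with black lever, 90 mm high, standing behind the tray; stays. Origin: centre of its underside
- ring_tin: round tin, 70 mm wide, 25 mm high, between tray and back of the bench; stays. Origin: centre of its underside
- jaws (a point): middle of the brass valve body (88 mm long), clamped on its side in the vice: centre of its bore, 118 mm above the bench. y axis: across the vice, level, from the valve's plain gland end (30 mm in diameter) to its threaded neck; x away from the screw; z up. The valve was clamped by eye: its bore pitches up to 5 degrees up or down about this point, so the gland's mouth is up to 4 mm too high or low
- vise: green bench vice fixed on the bench, its screw towards the robot; axes as jaws, origin on the bench 118 mm below it. The gland's mouth, where the drift goes in, is 44 mm from the middle on the -y side, 4 mm beyond the 80 mm wide jaws; the neck's mouth 44 mm on the +y side. From the gland the bore is 11 mm wide for 30 mm, with a square rim, then 20 mm for 58 mm
There are look-alikes about, which are no part of the job. Leave any black or pink look-alike of the tray alone.

How it is judged (in metres and radians):
On the way, in this order (a step that is already met when the one before it is completed fails the run):
1. the drift is out of the stand, lying on the bench and let go (height (world z) of drift_shank below 0.03 m and angle between drift_shank's own z axis and vertical between 1.4 and 1.74 rad and contact force between the fingers and drift below 0.2 N), for 0.2 s.
2. the drift's nose is in the bore from the gland end, more than 25 mm deep (y of drift_tip in the frame of jaws between -0.019 and 0.06 m and x of drift_tip in the frame of jaws between -0.006 and 0.006 m and z of drift_tip in the frame of jaws between -0.008 and 0.008 m and angle between the z axis of drift_tip and the y axis of jaws, either way round below 0.2 rad).
3. the bush has dropped into the tray (x of bush_center in the frame of tray between -0.065 and 0.065 m and y of bush_center in the frame of tray between -0.06 and 0.06 m and height (world z) of bush_center below 0.035 m), for 0.2 s.
At the end, for the whole second after the job is handed in: the bush lies in the tray (within its walls, its centre below 35 mm); the drift lies level on the bench (shank axis below 30 mm, within 10 degrees of level) at rest, let go (all of step 3 and height (world z) of drift_shank below 0.03 m and angle between drift_shank's own z axis and vertical between 1.4 and 1.74 rad and linear speed of drift below 0.03 m/s); the robot touches nothing.
It fails at once if the drift is forced against the valve body or the vice with more than 35 N (contact force between drift and vise above 35 N).
It fails at once if another tool or part on the bench is displaced by more than 40 mm (distance of any of thick_drift_center, chisel_center, spanner, tub, squeeze_lever, dip_tube, spare_head, ring_tin from where it was at the start of the episode above 0.04 m).
It also fails if it takes over 72 s, if anything falls off the work surface, if the arm or the gripper's body presses on something with over 40 N, if the wrist force passes 120 N, or if a joint passes its speed limit or range.

## Working session

There is one attempt and no reset: what is moved stays moved. The work goes in short steps, each a Python script; the robot and the scene stay as the last script left them, time stands still between calls to the robot, and variables do not carry over. Pictures are saved under pics/ and viewed, at most 10 in all, crops included, and the job is handed in when it is done.

```bash
mkdir -p pics; python3 - <<'E'
from bench import ctrl
import cv2,numpy as np
np.set_printoptions(precision=4,suppress=True)
for n in("scene","top"):
    cv2.imwrite(f"pics/{n}0.png",cv2.resize(ctrl.read_camera(n),(800,600),interpolation=cv2.INTER_CUBIC)); cv2.imwrite(f"pics/{n}_raw.png",ctrl.read_camera(n))
    print(n,ctrl.camera_params(n))
print(ctrl.camera_params("wrist")); print(ctrl.current_eef_rot(),ctrl.current_t())
E
```

```text
scene {'fx': 388.5184713474715, 'fy': 388.5184713474715, 'cx': 259.70161024796334, 'cy': 198.220266567587, 'pose': array([[ 0.2348, -0.6179,  0.7504,  1.3368],
       [ 0.972 ,  0.1589, -0.1733, -0.2283],
       [-0.0121,  0.7701,  0.6379,  0.7713],
       [ 0.    ,  0.    ,  0.    ,  1.    ]])}
top {'fx': 446.59252007946037, 'fy': 446.59252007946037, 'cx': 254.5786835841042, 'cy': 189.91930573054998, 'pose': array([[-0.1236,  0.9698, -0.2102,  0.279 ],
       [-0.9923, -0.1217,  0.0221, -0.0344],
       [-0.0041,  0.2114,  0.9774,  1.5491],
       [ 0.    ,  0.    ,  0.    ,  1.    ]])}
{'fx': 297.3186396354542, 'fy': 297.3186396354542, 'cx': 258.75980206877244, 'cy': 192.92047199280063, 'T_tool_cam': array([[ 0.0005,  0.963 ,  0.2695,  0.0758],
       [ 1.    , -0.0005, -0.0001, -0.0004],
       [ 0.    ,  0.2695, -0.963 , -0.199 ],
       [ 0.    ,  0.    ,  0.    ,  1.    ]])}
[[ 0.9583  0.2858 -0.0001]
 [ 0.2858 -0.9583  0.0007]
 [ 0.0001 -0.0007 -1.    ]] 0.2
```

View pics/scene0.png

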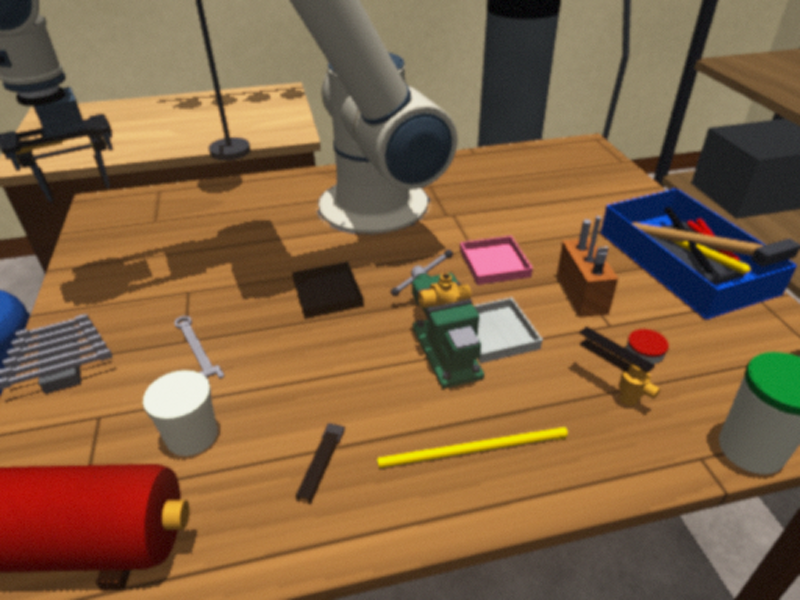

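View pics/top0.png

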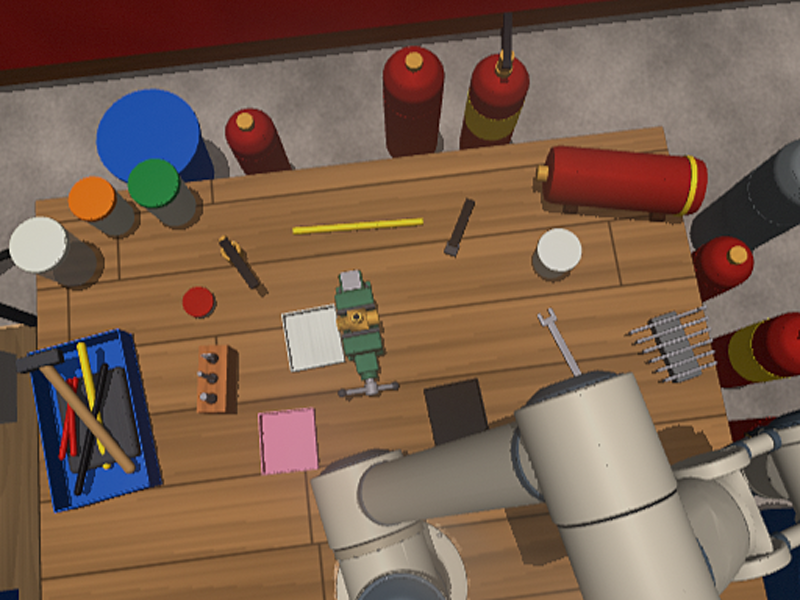

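The scene and top views both show the stand with three tools (top view at 212,378, scene view at 590,270). The grey tray is at (313,338) beside the green vice with the brass valve at (358,318). The pink and black trays at (288,440) and (455,408) are decoys. Next I'll compute rough positions and take enlarged crops of the stand and vice.

```bash
cat > h.py <<'E'
from bench import ctrl
import cv2,numpy as np
np.set_printoptions(precision=4,suppress=True)
def ray(n,u,v,pose=None):
    p=ctrl.camera_params(n)
    x=(u-p["cx"])/p["fx"];y=(v-p["cy"])/p["fy"]
    if n=="wrist":
        r=np.hypot(x,y);s=np.sin(r)/max(r,1e-9);d=np.array([x*s,-y*s,-np.cos(r)])
        T=pose@p["T_tool_cam"]
    else: d=np.array([x,-y,-1.]);T=p["pose"]
    return T[:3,3],T[:3,:3]@d
def toz(n,u,v,z,pose=None):
    o,d=ray(n,u,v,pose);return o+d*(z-o[2])/d[2]
def tri(rays):
    A=0;b=0
    for o,d in rays:
        d=d/np.linalg.norm(d);P=np.eye(3)-np.outer(d,d);A=A+P;b=b+P@o
    return np.linalg.solve(A,b)
def proj(n,X,pose=None):
    p=ctrl.camera_params(n);T=pose@p["T_tool_cam"] if n=="wrist" else p["pose"]
    c=T[:3,:3].T@(np.asarray(X)-T[:3,3]);q=np.array([c[0],-c[1],-c[2]])
    if n=="wrist":
        r=np.hypot(q[0],q[1]);th=np.arctan2(r,q[2]);k=th/max(r,1e-9);a=q[:2]*k
    else:a=q[:2]/q[2]
    return np.array([p["cx"]+p["fx"]*a[0],p["cy"]+p["fy"]*a[1]])
def tpose():
    T=np.eye(4);T[:3,:3]=ctrl.current_eef_rot();T[:3,3]=ctrl.current_tool_pos();return T
def down(yaw): # tool pointing down, tool x at yaw (deg)
    c,s=np.cos(np.radians(yaw)),np.sin(np.radians(yaw))
    return np.array([[c,s,0],[s,-c,0],[0,0,-1.]])
def crop(img,u0,v0,u1,v1,k,f):
    cv2.imwrite(f,cv2.resize(img[v0:v1,u0:u1],None,fx=k,fy=k,interpolation=cv2.INTER_CUBIC))
E
python3 - <<'E'
from h import *
k=.64
for nm,u,v,z in [("stand top c",211,377,.088),("st a",199,412,.088),("st b",203,346,.088),("st c",222,413,.088),("st d",229,346,.088),("tip A",210,357,.12),("tip B",207,377,.15),("tip C",209,398,.13),("tray1",281,314,.024),("tray2",293,371,.024),("tray3",333,306,.024),("valve",358,318,.118),("jaw tip",350,272,.1),("screw",372,388,.06)]:
    print(nm,toz("top",u*k,v*k,z))
a=cv2.imread("pics/top_raw.png");b=cv2.imread("pics/scene_raw.png")
A=cv2.resize(a[210:270,115:165],(500,600),interpolation=cv2.INTER_CUBIC)
crop(b,345,130,410,205,8,"pics/c1.png")
B=cv2.imread("pics/c1.png");B=cv2.resize(B,(300,346))
cv2.imwrite("pics/c1.png",np.hstack([cv2.resize(A,(480,576)),np.vstack([B,np.zeros((576-346,300,3),np.uint8)])]))
E
```

```text
stand top c [0.4715 0.3416 0.088 ]
st a [0.4022 0.3712 0.088 ]
st b [0.5389 0.354  0.088 ]
st c [0.3943 0.324  0.088 ]
st d [0.5321 0.2994 0.088 ]
tip A [0.5086 0.3326 0.12  ]
tip B [0.4643 0.3336 0.15  ]
tip C [0.4241 0.3376 0.13  ]
tray1 [0.6005 0.1938 0.024 ]
tray2 [0.4707 0.179  0.024 ]
tray3 [0.6041 0.0771 0.024 ]
valve [0.5522 0.0211 0.118 ]
jaw tip [0.6573 0.0276 0.1   ]
screw [0.4094 0.0107 0.06  ]
```

View pics/c1.png

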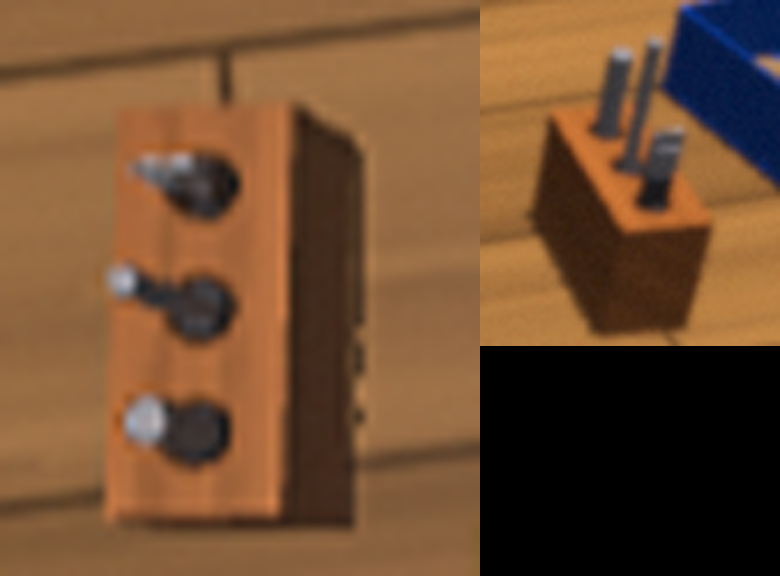

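In the top crop the candidates are the chisel (165,165), a long thin rod (123,281) and a thick, shorter nose (147,420). The middle one fits the drift: it has the thinnest nose and rises the highest, which the scene crop confirms at (655,45). Now I'll take closer wrist views of the gland and the stand.

```bash
python3 - <<'E'
from h import *
P=lambda u,v,z:toz("top",115+u/9.6,210+v/9.6,z)
print("tip",P(123,281,.182),"hole",P(200,308,.088), "holes",P(203,187,.088),P(197,432,.088))
z=np.array([0,.77,-.64]);z/=np.linalg.norm(z);x=np.array([0,-z[2],z[1]]);R=np.c_[x,np.cross(z,x),z]
for Rr in (R,np.c_[-R[:,0],-R[:,1],z]): print(ctrl.ik([.55,-.13,.19],Rr))
ctrl.goto([.55,-.13,.19],R)
T1=tpose();i1=ctrl.read_camera("wrist");cv2.imwrite("pics/w1.png",i1)
ctrl.goto([.5,.0,.36],down(0))
ctrl.sleep(.2)
T3=tpose();i3=ctrl.read_camera("wrist");cv2.imwrite("pics/w3.png",i3)
ctrl.goto([.43,.33,.26],down(-7))
T2=tpose();i2=ctrl.read_camera("wrist");cv2.imwrite("pics/w2.png",i2)
np.savez("T",T1=T1,T2=T2,T3=T3);print(ctrl.current_t())
cv2.imwrite("pics/m1.png",np.hstack([cv2.resize(i,None,fx=.78,fy=.78) for i in(i1,i3)]))
cv2.imwrite("pics/m2.png",cv2.resize(i2,(800,600)))
E
```

```text
tip [0.468 0.339 0.182] hole [0.4685 0.3392 0.088 ] holes [0.5097 0.3354 0.088 ] [0.4268 0.343  0.088 ]
[-42.546   41.3446  73.8593  35.3141 101.4379 -47.1483]
[-42.546   41.3446  73.8593  35.3141 101.4379 132.8517]
5.9667
```

View pics/m1.png

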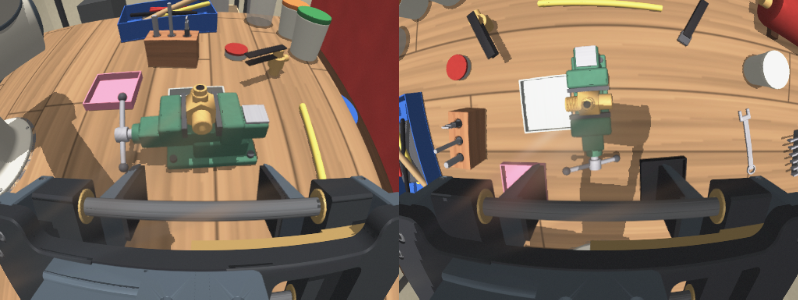

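View pics/m2.png

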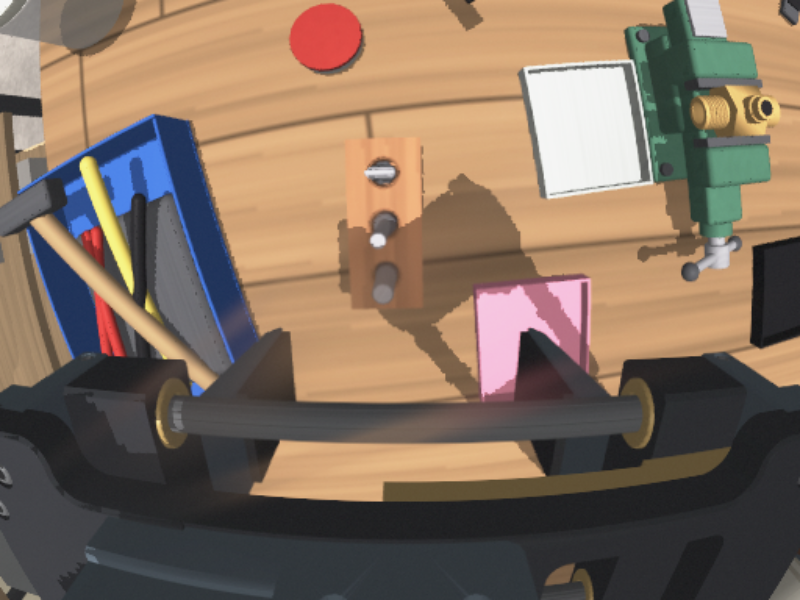

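View m1: the gland face is at about (202,122) on the left and the valve from above at (590,103) on the right. View m2: the drift tip is at (378,240) and the holes at (382,172), (384,225) and (385,275). Next is an enlarged crop of the valve.

```bash
python3 - <<'E'
from h import *
T=np.load("T.npz");k=.64
print("tip",toz("wrist",378*k,240*k,.182,T["T2"]))
for u,v in((383,172),(384,223),(386,274)):print("hole",toz("wrist",u*k,v*k,.088,T["T2"]))
for u,v in((346,138),(421,140),(351,306),(422,308)):print("stand",toz("wrist",u*k,v*k,.088,T["T2"]))
for u,v in((521,70),(636,62),(545,197),(652,183)):print("tray",toz("wrist",u*k,v*k,.024,T["T2"]))
a=cv2.imread("pics/w1.png");b=cv2.imread("pics/w3.png")
A=a[95:190,215:300];B=b[95:170,205:285]
A=cv2.resize(A,(400,447),interpolation=cv2.INTER_CUBIC);B=cv2.resize(B,(400,375),interpolation=cv2.INTER_CUBIC)
cv2.imwrite("pics/m3.png",np.hstack([A,np.vstack([B,np.zeros((72,400,3),np.uint8)])]))
E
```

```text
tip [0.4688 0.3409 0.182 ]
hole [0.5101 0.3368 0.088 ]
hole [0.4694 0.3412 0.088 ]
hole [0.4277 0.3451 0.088 ]
stand [0.5413 0.3624 0.088 ]
stand [0.5319 0.304  0.088 ]
stand [0.4043 0.3778 0.088 ]
stand [0.3953 0.3191 0.088 ]
tray [0.5963 0.1985 0.024 ]
tray [0.6051 0.0731 0.024 ]
tray [0.4718 0.1887 0.024 ]
tray [0.4789 0.0686 0.024 ]
```

View pics/m3.png

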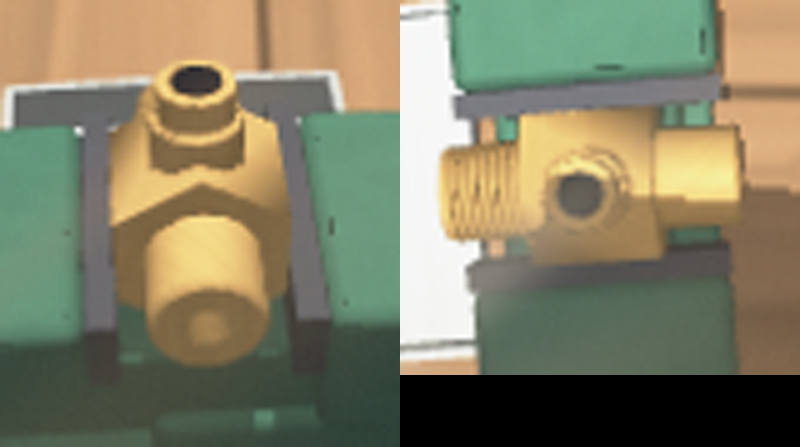

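The left crop shows the gland face centred at (207,327) with the bore visible. The right crop shows the valve axis running from the neck at (442,192) to the gland mouth at (741,165). Next I'll locate the mouth and axis and check IK for the lay-down.

```bash
python3 - <<'E'
from h import *
T=np.load("T.npz")
L=lambda u,v:(215+u/4.706,95+v/4.705)
Rr=lambda u,v:(205+(u-400)/5,95+v/5)
T1,T3=T["T1"],T["T3"]
m=tri([ray("wrist",*L(207,327),T1),ray("wrist",*Rr(741,165),T3)]);print("mouth tri",m)
print("mouth z118: v1",toz("wrist",*L(207,327),.118,T1),"v3",toz("wrist",*Rr(741,165),.118,T3))
print("neck v3",toz("wrist",*Rr(441,192),.118,T3))
for z in(.14,):
  for a,b in(((458,115),(720,92)),((470,290),(733,275))):
    p,q=[toz("wrist",*Rr(*c),z,T3) for c in(a,b)];d=p-q;print("jaw line",p,q,np.degrees(np.arctan2(-d[0],d[1])))
# gland outline check: face extremes in v1
print("face L/R at .118",toz("wrist",*L(147,320),.118,T1),toz("wrist",*L(268,320),.118,T1))
# IK for laying down: tool z in +x dir tilted down by a
for gx,gy in((.43,-.2),(.45,-.24),(.5,-.24)):
  for hd in(0,-30,-60,30):
    for a in(12,20,30):
      h=np.radians(hd);al=np.radians(a)
      z=np.array([np.cos(al)*np.cos(h),np.cos(al)*np.sin(h),-np.sin(al)])
      x=np.array([np.sin(al)*np.cos(h),np.sin(al)*np.sin(h),np.cos(al)])
      for s in(1,-1):
        R=np.c_[s*x,np.cross(z,s*x),z];g=np.array([gx,gy,.012+.135*np.sin(al)])
        q=ctrl.ik(g+.019*z,R)
        if q is not None:print(gx,gy,hd,a,s,np.round(q))
E
```

```text
mouth tri [ 0.5509 -0.0211  0.1207]
mouth z118: v1 [ 0.55   -0.0187  0.118 ] v3 [ 0.5516 -0.0212  0.118 ]
neck v3 [0.5442 0.0678 0.118 ]
jaw line [0.5675 0.0592 0.14  ] [ 0.5734 -0.0142  0.14  ] 4.550231131246418
jaw line [0.5175 0.0567 0.14  ] [ 0.5215 -0.0181  0.14  ] 3.0707044518315283
face L/R at .118 [ 0.5355 -0.0164  0.118 ] [ 0.5647 -0.0164  0.118 ]
0.43 -0.2 0 12 1 [ -86.   94.  145.  102.   87. -149.]
0.43 -0.2 0 12 -1 [-86.  94. 145. 102.  87.  31.]
0.43 -0.2 0 20 1 [ -82.   86.  150.  111.   85. -145.]
0.43 -0.2 0 20 -1 [-82.  86. 150. 111.  85.  35.]
0.43 -0.2 0 30 1 [ -75.   65.  150.  120.   74. -126.]
0.43 -0.2 0 30 -1 [-75.  65. 150. 120.  74.  54.]
0.43 -0.2 -60 12 1 [ 11.  80. 136. 247.  91. -57.]
0.43 -0.2 -60 12 -1 [ 11.  80. 136. 247.  91. 123.]
0.43 -0.2 -60 20 1 [  8.  70. 139. 241.  83. -63.]
0.43 -0.2 -60 20 -1 [  8.  70. 139. 241.  83. 117.]
0.43 -0.2 -60 30 1 [  3.  54. 140. 237.  67. -76.]
0.43 -0.2 -60 30 -1 [  3.  54. 140. 237.  67. 104.]
0.43 -0.2 30 12 1 [-81.  68. 119.  71.  76. -96.]
0.43 -0.2 30 12 -1 [-81.  68. 119.  71.  76.  84.]
0.43 -0.2 30 20 
[... 1660 characters left out ...]
30 1 [-34.  62. 148. 176.  89. -92.]
0.5 -0.24 -30 30 -1 [-34.  62. 148. 176.  89.  88.]
0.5 -0.24 -60 12 1 [  1.  73. 128. 239.  88. -72.]
0.5 -0.24 -60 12 -1 [  1.  73. 128. 239.  88. 108.]
0.5 -0.24 -60 20 1 [ -1.  63. 130. 236.  77. -78.]
0.5 -0.24 -60 20 -1 [ -1.  63. 130. 236.  77. 102.]
0.5 -0.24 -60 30 1 [ -5.  49. 130. 236.  60. -91.]
0.5 -0.24 -60 30 -1 [ -5.  49. 130. 236.  60.  89.]
0.5 -0.24 30 12 1 [-73.  65. 110.  76.  79. -85.]
0.5 -0.24 30 12 -1 [-73.  65. 110.  76.  79.  95.]
0.5 -0.24 30 20 1 [-71.  57. 112.  75.  72. -79.]
0.5 -0.24 30 20 -1 [-71.  57. 112.  75.  72. 101.]
0.5 -0.24 30 30 1 [-68.  47. 113.  72.  64. -69.]
0.5 -0.24 30 30 -1 [-68.  47. 113.  72.  64. 111.]
```

Mouth ≈ (0.551, -0.021, ~0.121), bore yaw ≈ 4°, and the drift axis is at (0.469, 0.3405). Now I'll grasp it, draw it out, carry it high and lay it down.

```bash
python3 - <<'E'
from h import *
R=down(-6)
ctrl.move_l([.469,.3405,.25],ori=R,vel=.2)
ctrl.command_gripper(.75)
print(ctrl.move_l([.469,.3405,.116],vel=.15,contact_N=6))
ctrl.command_gripper(0)
print("w",ctrl.current_grip_width()*91,ctrl.current_grasp_force(),ctrl.current_tool_pos())
f0=ctrl.current_contact_force()
ctrl.move_l([.469,.3405,.22],vel=.08)
print("lift f",f0,ctrl.current_contact_force(),ctrl.current_grip_width()*91)
ctrl.move_l([.469,.3405,.41],vel=.2)
print(ctrl.current_t(),ctrl.current_q(),ctrl.ik([.47,-.25,.41],down(30)))
E
```

```text
False
w 8.761822666214767 29.998649954795837 [0.469  0.3406 0.116 ]
lift f [1.3161 0.2478 0.5826] [ 0.829   0.7094 -2.8804] 8.85448848986892
11.4 [ 30.0779  17.187   60.8733   0.0011 102.0507 126.0772] [-34.4372  12.5506  67.1076  -0.     100.3418  25.5628]
```

```bash
cat >> h.py <<'E'
def tilt(hd,a):
    h,al=np.radians([hd,a])
    z=np.array([np.cos(al)*np.cos(h),np.cos(al)*np.sin(h),-np.sin(al)])
    x=np.array([np.sin(al)*np.cos(h),np.sin(al)*np.sin(h),np.cos(al)])
    return np.c_[x,np.cross(z,x),z]
E
python3 - <<'E'
from h import *
R=tilt(30,20);z=R[:,2]
g=np.array([.5,-.25,.13])
ctrl.goto([.47,-.25,.41],down(30))
print(ctrl.current_t())
ctrl.goto(g+.019*z,R)
print(ctrl.current_t(),ctrl.current_q(),ctrl.current_grip_width()*91)
g[2]=.047
print(ctrl.move_l(g+.019*z,vel=.08,contact_N=3),ctrl.current_tool_pos()-.019*z)
i=[ctrl.read_camera(n) for n in("wrist","scene")]
cv2.imwrite("pics/l.png",np.hstack([cv2.resize(i[0],(448,336)),cv2.resize(i[1][90:340,0:380],(352,232))[:232].copy() if 0 else cv2.resize(i[1][150:300,50:250],(352,336))[:,:352]]))
print(ctrl.current_t())
E
```

```text
13.5167
15.05 [-71.3298  47.9675 111.9686  72.407   75.0489 -69.6937] 8.705322749844685
True [ 0.5    -0.2498  0.0482]
16.1167
```

View pics/l.png

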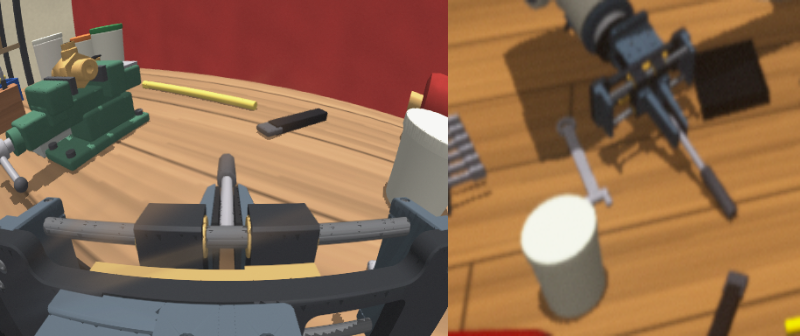

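The wrist view shows the drift gripped by its nose, pointing away from the hand. The scene view shows its tail touching the bench in the bare area. I'll release it, back up and look.

```bash
python3 - <<'E'
from h import *
ctrl.command_gripper(.45); ctrl.sleep(.4)
p=ctrl.current_tool_pos()
ctrl.move_l(p+[-.02,-.01,.2],vel=.25)
ctrl.goto([.51,-.235,.25],down(-150))
ctrl.sleep(.1)
T=tpose();i=ctrl.read_camera("wrist");cv2.imwrite("pics/d_raw.png",i);np.save("Td",T)
cv2.imwrite("pics/d.png",cv2.resize(i,(800,600)));print(ctrl.current_t(),ctrl.current_q(),ctrl.current_contact_force())
E
```

```text
19.8333 [ -30.9022   19.8291   80.7832    0.0257   79.4916 -150.8025] [-1.0837  0.0714  0.4501]
```

View pics/d.png

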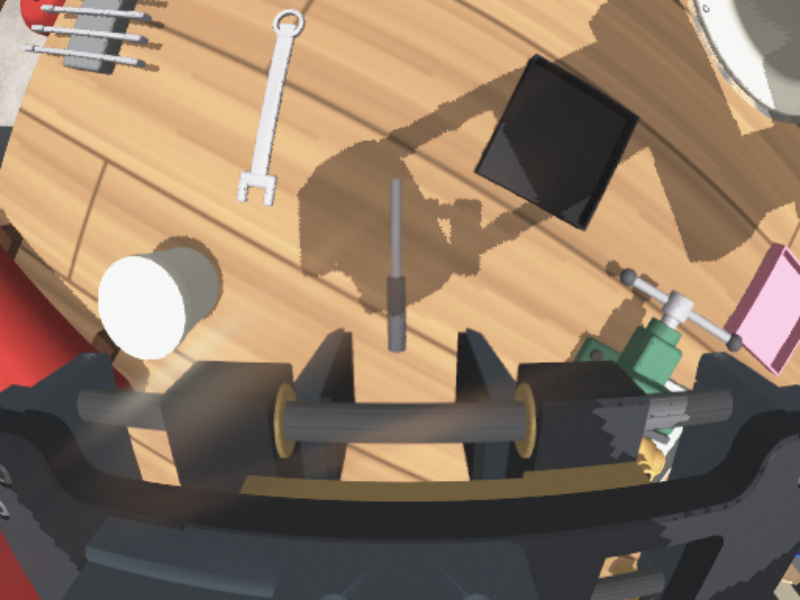

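The drift lies flat: tip (396,180), shoulder (396,277), tail (397,350). I'll grasp it by the shank.

```bash
python3 - <<'E'
from h import *
T=np.load("Td.npy");k=.64
tip=toz("wrist",396*k,180*k,.009,T);sh=toz("wrist",396.5*k,278*k,.012,T);tl=toz("wrist",397.5*k,349*k,.009,T)
print(tip,sh,tl,np.linalg.norm(tip-tl),np.linalg.norm(tip[:2]-sh[:2]))
d=(tip-tl)[:2];d/=np.linalg.norm(d);yaw=np.degrees(np.arctan2(d[1],d[0]));print("yaw",yaw)
S=tip[:2]*.5+sh[:2]*.5 - d*(140-47)*.001   # shank grasp point
S2=tl[:2]+.03*d;print(S,S2)
S=(S+S2)/2;R=down(yaw)
ctrl.goto([S[0],S[1],.08],R)
z=.004 # TCP height: grasp pads span the rod
print(ctrl.move_l([S[0],S[1],z],vel=.08,contact_N=5),ctrl.current_tool_pos())
ctrl.command_gripper(0)
print(ctrl.current_grip_width()*91,ctrl.current_grasp_force(),ctrl.current_t())
f0=ctrl.current_contact_force();m0=ctrl.current_wrist_torque()
ctrl.move_l([S[0],S[1],.18],vel=.15);ctrl.sleep(.3)
print(ctrl.current_contact_force()-f0,ctrl.current_wrist_torque()-m0,ctrl.current_grip_width()*91)
T=tpose();i=ctrl.read_camera("wrist");cv2.imwrite("pics/g_raw.png",i);np.save("Tg",T);print(ctrl.current_t())
E
```

```text
[ 0.4504 -0.2767  0.009 ] [ 0.5313 -0.2299  0.012 ] [ 0.5953 -0.1923  0.009 ] 0.16771414938128368 0.09352640626639586
yaw -149.79349615132867
[ 0.5712 -0.2065] [ 0.5694 -0.2074]
False [ 0.5707 -0.2071  0.0045]
0.6072973714829755 0.0 22.4333
[-0.3334 -0.3792 -0.7033] [0.0336 0.0217 0.0168] 0.4588257749201511
24.1083
```

The fingers closed on nothing, so I'll look.

```bash
python3 - <<'E'
import cv2,numpy as np
cv2.imwrite("pics/g.png",cv2.resize(cv2.imread("pics/g_raw.png"),(800,600)))
E
```

```text
(no output)
```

View pics/g.png

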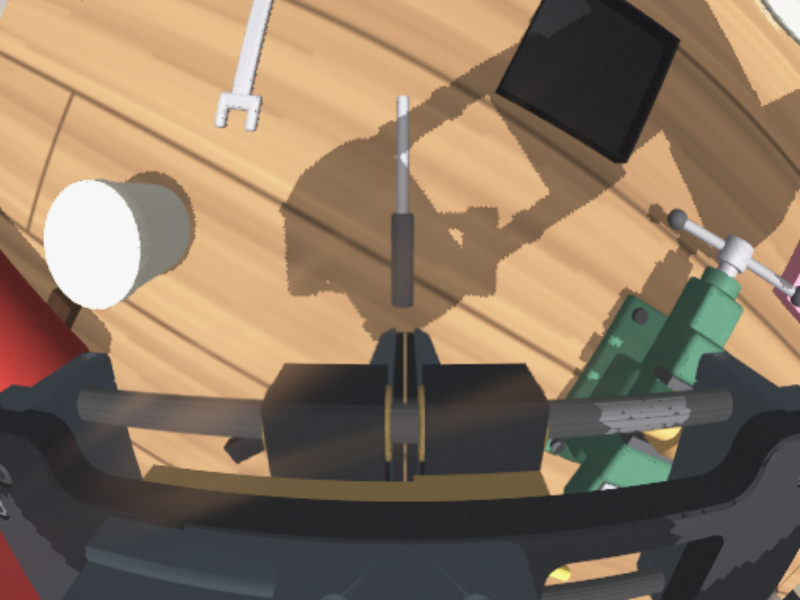

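The drift still lies on the bench: tip (403,98), shoulder (402,214), tail (402,305). I'll recompute from here.

```bash
python3 - <<'E'
from h import *
T=np.load("Tg.npy");k=.64
print(T)
tip=toz("wrist",403*k,98*k,.009,T);sh=toz("wrist",402*k,214*k,.014,T);tl=toz("wrist",402*k,305*k,.010,T)
print(tip,sh,tl,np.linalg.norm((tip-tl)[:2]),np.linalg.norm(tip[:2]-sh[:2]))
iv=np.linalg.inv(T);
for p in(tip,sh,tl):print((iv@np.r_[p,1])[:3])
# fingertip visible at (403,332) in this image -> where is the TCP projected?
print("TCP px",proj("wrist",T[:3,3],T)/k)
E
```

```text
[[-0.8642 -0.5031 -0.0005  0.5702]
 [-0.5031  0.8642  0.0003 -0.2069]
 [ 0.0003  0.0005 -1.      0.1797]
 [ 0.      0.      0.      1.    ]]
[ 0.4511 -0.2768  0.009 ] [ 0.5314 -0.2308  0.014 ] [ 0.5964 -0.193   0.01  ] 0.1677414281426092 0.09254791385764236
[ 0.138  -0.0005  0.1707]
[ 0.0455 -0.0013  0.1657]
[-0.0297 -0.0013  0.1697]
TCP px [403.1689 344.4053]
```

The drift hasn't moved and lies central under the tool. I'll retry lower, stepping the closing with readings.

```bash
python3 - <<'E'
from h import *
tip=np.array([.4508,-.2768]);tl=np.array([.596,-.193])
d=(tip-tl)/np.linalg.norm(tip-tl);S=tip-.140*d;R=down(np.degrees(np.arctan2(d[1],d[0])));print(S)
ctrl.command_gripper(.5);print("w",ctrl.current_grip_width()*91)
ctrl.goto([*S,.05],R)
print(ctrl.move_l([*S,.0015],vel=.06,contact_N=6));ctrl.sleep(.1)
print(ctrl.current_tool_pos(),ctrl.current_contact_force())
i=ctrl.read_camera("wrist");j=ctrl.read_camera("scene")
ctrl.command_gripper(.0)
print(ctrl.current_grip_width()*91,ctrl.current_grasp_force(),ctrl.current_contact_force(),ctrl.current_tool_pos(),ctrl.current_t())
i2=ctrl.read_camera("wrist")
cv2.imwrite("pics/h.png",np.vstack([np.hstack([cv2.resize(a[120:300,150:370],(400,327)) for a in(i,i2)]),cv2.resize(j[150:260,70:270],(800,272)) if 0 else cv2.copyMakeBorder(cv2.resize(j[140:260,60:260],(453,272)),0,0,0,347,0)]))
E
```

```text
[ 0.5721 -0.2068]
w 45.43031483124294
False
[ 0.5723 -0.207   0.0019] [0.0059 0.338  0.4878]
0.2527521868162859 0.0 [-0.4256  0.2668 -0.6073] [ 0.5721 -0.2068  0.0015] 27.475
```

View pics/h.png

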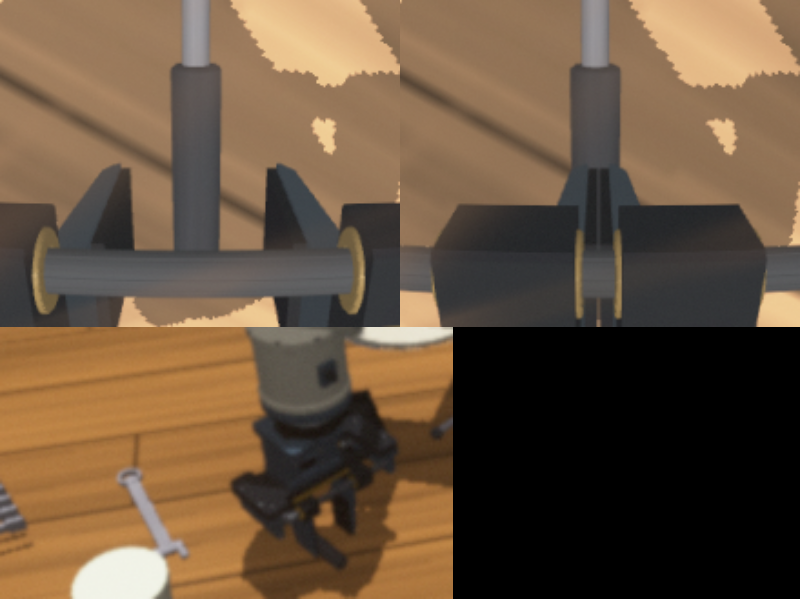

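Ten views are used, so I'll work from numbers now. The finger-tip spacing in the pictures suggests the real tips sit higher than the TCP says, so I'll check by touch.

```bash
python3 - <<'E'
from h import *
T=tpose();k=.64
for z in(0,-.01,-.02,-.03):
    print(z,[np.round(proj("wrist",(T@np.r_[x,y,z,1])[:3],T)/k) for x,y in((0,0),(.016,0),(.011,.0227),(.016,-.0227))])
p=ctrl.current_tool_pos()
print(p,ctrl.move_l(p+[0,0,-.022],vel=.02,contact_N=4),ctrl.current_tool_pos(),ctrl.current_contact_force(),ctrl.current_t())
E
```

```text
0 [array([403., 344.]), array([403., 311.]), array([453., 322.]), array([353., 311.])]
-0.01 [array([403., 353.]), array([403., 318.]), array([456., 329.]), array([350., 318.])]
-0.02 [array([403., 361.]), array([403., 325.]), array([458., 337.]), array([347., 325.])]
-0.03 [array([403., 371.]), array([403., 333.]), array([461., 345.]), array([344., 333.])]
[ 0.5721 -0.2068  0.0015] True [ 0.5721 -0.2069 -0.0113] [-1.2009  1.2718  8.1114] 28.2167
```

The tips touched the shank's top (18 mm) at TCP z = -11 mm. The fingers are therefore about 29 mm shorter than stated, which matches the image (row 333 ↔ -30 mm). I'll regrasp with that offset.

```bash
python3 - <<'E'
from h import *
S=np.array([.5721,-.2068])
ctrl.move_l([*S,.0],vel=.1);ctrl.command_gripper(.4)
print(ctrl.move_l([*S,-.0275],vel=.05,contact_N=5));p=ctrl.current_tool_pos();print(p,ctrl.current_contact_force())
ctrl.move_l([*S,max(p[2]+.0007,-.0275)],vel=.05)
ctrl.command_gripper(0)
print(ctrl.current_grip_width()*91,ctrl.current_grasp_force(),ctrl.current_tool_pos())
f0=ctrl.current_contact_force();m0=ctrl.current_wrist_torque()
ctrl.move_l([*S,.15],vel=.15);ctrl.sleep(.2)
print(ctrl.current_contact_force()-f0,ctrl.current_wrist_torque()-m0,ctrl.current_grip_width()*91)
T=tpose();i=ctrl.read_camera("wrist");cv2.imwrite("pics/k_raw.png",i);np.save("Tk",T);print(ctrl.current_t(),T[:3,3])
# where the tip should be in picture
print(proj("wrist",(T@np.r_[.14,0,-.036,1])[:3],T))
g=cv2.cvtColor(i,cv2.COLOR_BGR2GRAY)
for r in range(40,170,8):print(r,g[r,225:295:2])
E
```

```text
False
[ 0.5721 -0.2068 -0.0275] [-0.1475 -0.6541  0.2543]
17.948689871959782 29.98243600130081 [ 0.5722 -0.2069 -0.0268]
[-0.4193  0.0329 -3.4571] [ 0.036  -0.1093 -0.0131] 17.844432950442695
32.1417 [ 0.5718 -0.2067  0.1494]
[257.9632   0.5586]
40 [191 190 188 187 187 187 186 186 186 187 184 185 143 180 214 226 236 238
 236 220 143 166 191 191 188 175 155 135 115 126 141 155 169 173 174]
48 [197 195 196 195 195 193 195 192 191 190 187 188 148 134 216 202 152 163
 149 141 129 139 186 187 187 188 190 191 191 191 190 190 169 146  82]
56 [204 203 201 202 199 198 197 197 196 196 196 195 106 125 137 144 152 151
 147 141 130 136 184 184 185 184 126 109 111 111 112 111 112 114 115]
64 [201 202 202 204 205 204 203 203 202 202 199 198 108 125 136 144 152 150
 148 141 129 116 119 120 123 123 118 115 113 110 110 109 108 110 108]
72 [191 193 196 198 198 198 201 202 202 201 203 204 170 124 136 145 153 151
 148 143 129 111 118 117 118 118 118 117 117 120 120 122 122 120 115]
80 [183 183 182 183 184 185 186 188 135 117 117 118 113 125 137 144 152 151
 148 142 129 111 123 121 121 120 119 118 197 196
[... 936 characters left out ...]
21 122 121 123 122 115 128 138 145 152 148
 147 141 128 109 122 121 121 120 119 123 192 192 192 192 192 193 194]
144 [131 128 125 124 123 122 122 121 121 121 121 121 112 127 137 146 150 147
 146 141 127 110 124 122 124 125 124 124 124 124 123 122 122 122 122]
152 [125 125 126 127 128 131 133 130 127 125 122 120 115 127 136 145 149 146
 146 140 128 110 121 120 121 121 122 123 122 124 124 124 126 197 198]
160 [ 85  82  88 101 112 123 123 124 124 124 126 128 124 125 136 143 148 145
 144 139 126 111 120 119 120 120 120 120 121 120 119 120 121 121 122]
168 [125 125 124 124 120 111  99  89  83  74  73  78  78  80  82  82  83  81
  81  82  81  81  82  80  78 104 121 120 120 119 119 118 119 120 119]
```

```bash
python3 - <<'E'
from h import *
T=np.load("Tk.npy");i=cv2.imread("pics/k_raw.png")
print(i[20:60:2,257].tolist());print(i[150:182:2,257].tolist())
for r in(30,34,38,42,46):print(r,i[r,245:273:2,1])
for ph in(-25,-20,-15,-10,-5,0,5,10,20,25):
    c,s=np.cos(np.radians(ph)),np.sin(np.radians(ph))
    f=lambda a,b:np.round(proj("wrist",(T@np.r_[a*c-b*s,0,-.036-a*s-b*c,1])[:3],T)[1])
    print(ph,"tip top/bot",f(.14,.005),f(.14,-.005),"shoulder top",f(.046,.009),f(.046,.005))
E
```

```text
[[237, 234, 236], [237, 234, 236], [237, 234, 235], [238, 235, 236], [238, 235, 236], [238, 235, 236], [238, 235, 236], [238, 235, 236], [238, 235, 236], [238, 235, 236], [238, 235, 237], [239, 236, 237], [238, 236, 237], [226, 222, 224], [155, 151, 152], [155, 151, 153], [157, 152, 154], [156, 152, 153], [156, 151, 153], [155, 150, 153]]
[[151, 148, 152], [150, 147, 151], [150, 147, 151], [148, 147, 150], [148, 146, 150], [148, 147, 151], [148, 147, 150], [103, 104, 110], [72, 75, 83], [79, 81, 88], [80, 82, 90], [81, 83, 90], [81, 83, 90], [81, 83, 89], [81, 83, 90], [79, 82, 87]]
30 [184 185 146 176 212 224 235 236 233 224 200 136 150 161]
34 [179 180 148 177 212 225 235 236 234 224 199 136 121 112]
38 [177 178 143 177 213 225 235 237 235 225 199 150 183 170]
42 [179 177 137 180 213 225 236 237 235 215 128 142 184 185]
46 [178 179 133 179 214 225 222 237 151 141 128 137 179 181]
-25 tip top/bot 41.0 49.0 shoulder top 163.0 165.0
-20 tip top/bot 31.0 39.0 shoulder top 163.0 164.0
-15 tip top/bot 22.0 30.0 shoulder top 164.0 164.0
-10 tip top/bot 13.0 21.0 shoulder top 165.0 165.0
-5 tip top/bot 5.0 12.0 shoulder top 166.0 166.0
0 tip top/bot -3.0 4.0 shoulder top 169.0 168.0
5 tip top/bot -10.0 -4.0 shoulder top 172.0 170.0
10 tip top/bot -16.0 -11.0 shoulder top 176.0 173.0
20 tip top/bot -23.0 -21.0 shoulder top 187.0 182.0
25 tip top/bot -24.0 -24.0 shoulder top 193.0 188.0
```

The nose is level and straight in the grip; the bright part is only sunlight. Next I'll go in front of the gland and feel for its face, top and side.

```bash
cat >> h.py <<'E'
TIP=np.array([.14,0,-.036])
def ori(psi,p):
    s,p=np.radians([psi,p]);c_,s_=np.cos(s),np.sin(s)
    x=np.array([c_*np.cos(p),s_*np.cos(p),-np.sin(p)]);z=np.array([-c_*np.sin(p),-s_*np.sin(p),-np.cos(p)])
    return np.c_[x,np.cross(z,x),z]
def tcp(tip,R): return np.asarray(tip)-R@TIP
def tipnow(): return ctrl.current_tool_pos()+ctrl.current_eef_rot()@TIP
E
python3 - <<'E'
from h import *
i=cv2.imread("pics/k_raw.png");print(i[0:22:2,257,1],i[0:12:3,240,1])
R=ori(94,2);u=R[:,0];lat=np.array([u[1],-u[0],0]);lat/=np.linalg.norm(lat)
M=np.array([.5512,-.0212,.1207]);zz=np.array([0,0,1.])
ctrl.goto(tcp(M-.035*u+.009*zz,R),R)
print("t",ctrl.current_t(),"q",ctrl.current_q())
ctrl.move_l(tcp(M-.010*u+.009*zz,R),vel=.1)
print("face",ctrl.move_l(tcp(M+.008*u+.009*zz,R),vel=.015,contact_N=2.0));ctrl.sleep(.05)
t=tipnow();s=(t-M)@u;print(s,t,ctrl.current_contact_force(),ctrl.current_t())
E
```

```text
[232 231 232 233 233 233 233 233 234 234 234] [166 170 173 173]
t 34.0083 q [-23.86    30.9387  87.4847  -2.0287  60.6499 -26.9239]
face True
-0.0005523022117336189 [ 0.5509 -0.0215  0.1292] [ 1.52   -3.4656 -0.8707] 35.1833
```

The face is exactly where predicted. Now the top and side touches.

```bash
python3 - <<'E'
from h import *
R=ori(94,2);u=R[:,0];lat=np.array([u[1],-u[0],0]);lat/=np.linalg.norm(lat)
M=np.array([.5512,-.0212,.1207])-.0005*u;up=np.cross(lat,u);up*=np.sign(up[2])
g=lambda a,l,h:tcp(M+a*u+l*lat+h*up,R)
ctrl.move_l(g(-.005,0,.009),vel=.08);ctrl.move_l(g(-.005,0,.0245),vel=.08);ctrl.move_l(g(.0028,0,.0245),vel=.05)
print("top",ctrl.move_l(g(.0028,0,.0145),vel=.01,contact_N=1.8))
t=tipnow();print((t-M)@up-.02,t,ctrl.current_contact_force());dz=(t-M)@up-.02
ctrl.move_l(g(.0028,0,.0245),vel=.05);ctrl.move_l(g(-.005,0,.0245),vel=.08)
ctrl.move_l(g(-.005,.0245,dz),vel=.1);ctrl.move_l(g(.0028,.0245,dz),vel=.05)
print("side",ctrl.move_l(g(.0028,.0145,dz),vel=.01,contact_N=1.8))
t=tipnow();print((t-M)@lat-.02,t,ctrl.current_contact_force())
ctrl.move_l(g(.0028,.0245,dz),vel=.05);ctrl.move_l(g(-.005,.0245,dz),vel=.08)
print(ctrl.current_t())
E
```

```text
top True
-0.001265811742826653 [ 0.5508 -0.0183  0.1393] [ 1.8335 -1.5415  0.4157]
side True
-0.0019522525546818333 [ 0.5691 -0.0177  0.1193] [ 3.1994 -0.4816 -3.2129]
39.2583
```

```bash
python3 - <<'E'
from h import *
R=ori(94,2);u=R[:,0];lat=np.array([u[1],-u[0],0]);lat/=np.linalg.norm(lat)
M=np.array([.5512,-.0212,.1207])-.0005*u;up=np.cross(lat,u);up*=np.sign(up[2])
g=lambda a,l,h:tcp(M+a*u+l*lat+h*up,R)
h0=-.00127
ctrl.move_l(g(-.005,-.0265,h0),vel=.15);ctrl.move_l(g(.0028,-.0265,h0),vel=.06)
print("side2",ctrl.move_l(g(.0028,-.0165,h0),vel=.01,contact_N=1.8))
t=tipnow();l2=(t-M)@lat+.02;print(l2,ctrl.current_contact_force())
l0=(l2-.00195)/2 
ctrl.move_l(g(.0028,-.0265,h0),vel=.06);ctrl.move_l(g(-.005,-.0265,h0),vel=.08)
print("l0",l0,ctrl.current_t())
ctrl.move_l(g(-.004,l0,h0),vel=.1)
k=.0006
for dl,dh in[(0,0),(0,k),(0,-k),(k,0),(-k,0),(k,k),(-k,-k),(k,-k),(-k,k),(0,2*k),(0,-2*k)]:
    ctrl.move_l(g(-.0015,l0+dl,h0+dh),vel=.05)
    c=ctrl.move_l(g(.006,l0+dl,h0+dh),vel=.02,contact_N=2.5)
    a=(tipnow()-M)@u;print(dl,dh,c,round(a,5),ctrl.current_contact_force(),ctrl.current_t())
    if a>.003 or ctrl.current_t()>49:break
E
```

```text
side2 True
0.00034054356019959375 [-1.6221 -0.2028 -1.9449]
l0 -0.0008047282199002031 41.2667
0 0 True -0.00017 [ 0.7108 -3.3932 -2.0661] 42.1583
0 0.0006 True 0.00028 [ 0.0628  0.2055 -0.8563] 42.6417
0 -0.0006 True -0.00036 [ 0.8449 -3.8656 -2.7282] 43.125
0.0006 0 True -0.00032 [ 0.4405 -2.9934 -1.6503] 43.6
-0.0006 0 True -0.00021 [ 1.2642 -3.5446 -1.0145] 44.0833
0.0006 0.0006 True 0.00025 [ 0.007   1.7431 -2.331 ] 44.5667
-0.0006 -0.0006 True -0.00038 [ 0.9822 -4.0463 -1.5412] 45.05
0.0006 -0.0006 True -0.00035 [-0.2606 -3.3107 -1.4636] 45.5333
-0.0006 0.0006 False 0.00595 [ 0.1219  0.0523 -2.6227] 46.3083
```

It's in. Next I'll feed it through the narrow bore with force stops, correcting sideways by the felt force.

```bash
cat > f.py <<'E'
from h import *
R0=ori(94,2);u0=R0[:,0];lat=np.array([u0[1],-u0[0],0]);lat/=np.linalg.norm(lat)
up0=np.cross(lat,u0);up0*=np.sign(up0[2])
M=np.array([.5512,-.0212,.1207])-.0005*u0+(-.0008047-.0006)*lat+(-.00127+.0006)*up0
R=ori(94,2.6);u=R[:,0];up=np.cross(lat,u);up*=np.sign(up[2])
g=lambda a,l=0,h=0:tcp(M+a*u+l*lat+h*up,R)
E
python3 - <<'E'
from f import *
ctrl.move_l(g(.006),vel=.05,ori=R)
f0=ctrl.current_contact_force();l=h=0;print(f0)
for a in(.013,.020,.027):
    c=ctrl.move_l(g(a,l,h),vel=.035,contact_N=6)
    f=ctrl.current_contact_force()-f0;t=tipnow()-M
    print(a,c,t@u,"f u/lat/up",f@u,f@lat,f@up,ctrl.current_wrist_torque(),ctrl.current_t())
    if c:break
E
```

```text
[ 0.7523 -0.6646 -1.2395]
0.013 False 0.013393109798818813 f u/lat/up 1.9939472021128588 0.5487116875504363 0.18896369013636038 [ 0.41   -0.3314 -0.1481] 46.9083
0.02 False 0.02039707098007405 f u/lat/up 1.4450627647432364 1.049924486076859 0.8528820315751948 [ 0.4565 -0.3549 -0.1825] 47.2583
0.027 False 0.027387127693620703 f u/lat/up 2.5886542736296145 0.28952479837218864 1.4289033044822084 [ 0.4314 -0.3187 -0.2511] 47.6083
```

```bash
python3 - <<'E'
from f import *
f0=np.array([.75,-.66,-1.24])
for a in(.042,.056,.07,.079,.0885):
    c=ctrl.move_l(g(a),vel=.035,contact_N=19)
    f=ctrl.current_contact_force()-f0;t=tipnow()-M
    print(a,c,t@u,"f u/lat/up",f@u,f@lat,f@up,ctrl.current_grip_width()*91,ctrl.current_t())
    if c:break
i=ctrl.read_camera("top");cv2.imwrite("pics/t2.png",i)
b=cv2.imread("pics/top_raw.png")
d=cv2.absdiff(i,b).max(2)[190:240,178:222];print((d>40).sum());ys,xs=np.where(d>40);print(ctrl.current_t())
if len(xs):print(xs.mean()+178,ys.mean()+190,xs.min()+178,xs.max()+178,ys.min()+190,ys.max()+190)
E
```

```text
0.042 False 0.04209958497439919 f u/lat/up -2.8069286465947627 1.078482704435108 1.4266377408615292 17.42933624028475 48.1833
0.056 False 0.05591066267570961 f u/lat/up -3.850702086118951 0.7559202983335442 2.269405540273987 17.293180871633492 48.7333
0.07 False 0.06988599224334097 f u/lat/up -3.953238092481749 1.7109438778572537 1.880095982559347 17.821208321685326 49.2833
0.079 False 0.07937323052742003 f u/lat/up 1.3874669662529402 1.9287031158903902 2.319727146776812 17.987808064681744 49.6917
0.0885 False 0.08912593313261313 f u/lat/up 4.401702793409959 2.1188842436124165 3.6784057695231938 17.398203700971397 50.1167
355
50.1667
207.72394366197182 220.90140845070422 178 221 190 239
```

The drag dropped away at about 79 mm, so the bush should be out. I'll check for brass in the tray, then withdraw and lay the drift in the bare spot.

```bash
python3 - <<'E'
from f import *
ctrl.move_l(g(.06),vel=.06,contact_N=15)
print(ctrl.move_l(g(-.04),vel=.1,contact_N=15),ctrl.current_t(),ctrl.current_grip_width()*91)
S=[.5721,-.2068]
ctrl.goto([*S,.06],down(-150));ctrl.move_l([*S,-.01],vel=.12)
i=ctrl.read_camera("top");cv2.imwrite("pics/t3.png",i)
print(ctrl.move_l([*S,-.0262],vel=.03,contact_N=4),ctrl.current_tool_pos(),ctrl.current_t())
for f in("top_raw","t3"):
    h=cv2.cvtColor(cv2.imread(f"pics/{f}.png"),cv2.COLOR_BGR2HSV)
    m=(h[...,1]>90)&(h[...,0]>12)&(h[...,0]<35);P=cv2.fillConvexPoly(np.zeros(m.shape,np.uint8),np.array([[183,204],[211,200],[217,231],[190,234]]),1)
    ys,xs=np.where(m&(P>0));print(f,len(xs),(xs.mean(),ys.mean(),toz("top",xs.mean(),ys.mean(),.012)) if len(xs) else "")
E
```

```text
False 51.9417 17.441540422343433
True [ 0.5718 -0.2066 -0.0268] 55.175
top_raw 0 
t3 0
```

```bash
python3 - <<'E'
from h import *
j=ctrl.read_camera("scene");cv2.imwrite("pics/s3.png",j)
P=[[.60,.194],[.604,.077],[.479,.069],[.472,.186]]
for n,fa,fb in(("top","top_raw","t3"),("scene","scene_raw","s3")):
    a,b=[cv2.imread(f"pics/{f}.png") for f in(fa,fb)]
    q=np.array([proj(n,[x,y,.012]) for x,y in P]).round().astype(int)
    m=cv2.fillConvexPoly(np.zeros(a.shape[:2],np.uint8),cv2.convexHull(q.astype(np.int32)),1)
    d=cv2.absdiff(a,b).max(2)*m;ys,xs=np.where(d>35);print(n,q.tolist(),len(xs))
    for x,y in list(zip(xs,ys))[:60:3]:print((x,y),a[y,x],b[y,x],toz(n,x,y,.012)[:2])
E
```

```text
top [[180, 202], [213, 197], [220, 231], [186, 238]] 865
(np.int64(210), np.int64(197)) [157 164 167] [173 192 203] [0.6039 0.0892]
(np.int64(197), np.int64(199)) [66 70 74] [171 190 201] [0.6025 0.1352]
(np.int64(190), np.int64(200)) [84 89 90] [165 183 196] [0.602 0.16 ]
(np.int64(193), np.int64(200)) [52 57 62] [167 185 197] [0.6007 0.1495]
(np.int64(184), np.int64(201)) [110 114 116] [161 179 191] [0.601  0.1812]
(np.int64(187), np.int64(201)) [48 52 57] [161 181 192] [0.5997 0.1707]
(np.int64(182), np.int64(202)) [53 57 62] [159 177 189] [0.5983 0.1885]
(np.int64(182), np.int64(203)) [76 82 86] [156 174 185] [0.5948 0.1888]
(np.int64(186), np.int64(203)) [201 211 214] [158 177 188] [0.5931 0.1749]
(np.int64(182), np.int64(204)) [78 83 87] [155 173 184] [0.5912 0.1891]
(np.int64(186), np.int64(204)) [194 203 207] [157 176 186] [0.5895 0.1752]
(np.int64(181), np.int64(205)) [130 134 136] [154 173 184] [0.5881 0.1929]
(np.int64(184), np.int64(205)) [192 202 205] [155 173 185] [0.5868 0.1825]
(np.int64(215), np.int64(205)) [ 69 132 182] [173 191 203] [0.5733 0.0748]
(np.int64(186), 
[... 166 characters left out ...]
197 205 208] [153 170 181] [0.5802 0.1866]
(np.int64(187), np.int64(207)) [194 202 205] [154 172 183] [0.5785 0.1727]
(np.int64(215), np.int64(207)) [125 170 201] [169 187 198] [0.5663 0.0756]
(np.int64(183), np.int64(208)) [196 206 208] [152 169 180] [0.5767 0.1869]
scene [[346, 220], [308, 228], [292, 201], [327, 193]] 13
(np.int64(306), np.int64(211)) [172 177 174] [129 162 179] [0.5347 0.096 ]
(np.int64(305), np.int64(213)) [113 121 115] [ 57  87 100] [0.5424 0.0904]
(np.int64(306), np.int64(214)) [185 191 186] [ 89 123 147] [0.5472 0.0918]
(np.int64(306), np.int64(215)) [191 198 193] [107 126 138] [0.5514 0.0904]
(np.int64(306), np.int64(216)) [188 193 189] [137 148 149] [0.5555 0.089 ]
```

The scene picture shows a new brass-coloured spot in the tray at about (0.545, 0.091): the bush. Now I'll release the drift, retreat and make a final check.

```bash
python3 - <<'E'
from h import *
ctrl.command_gripper(.35);ctrl.sleep(.2)
ctrl.move_l([.5721,-.2068,.15],vel=.15);ctrl.command_gripper(.3)
T=tpose();i=ctrl.read_camera("wrist");print(ctrl.current_t(),ctrl.current_contact_force())
g=cv2.imread("pics/k_raw.png")
tip=proj("wrist",[.4508,-.2768,.009],T);sh=proj("wrist",[.5314,-.2305,.012],T);print(tip,sh)
c=int(sh[0]);
for r in range(int(tip[1])-12,int(sh[1])+16,4):print(r,i[r,c-14:c+16:2,1])
ctrl.goto([.45,-.3,.3],down(-150))
t=ctrl.read_camera("top");cv2.imwrite("pics/t4.png",t)
h=t[200:236,180:222].astype(int);m=(h[...,2]-h[...,0]>35);ys,xs=np.where(m)
for x,y in zip(xs,ys):print((x+180,y+200),h[y,x],toz("top",x+180,y+200,.012)[:2])if x<34 else 0
print(ctrl.current_t())
E
```

```text
57.55 [-0.0301 -0.1203 -0.3664]
[257.9866  56.9588] [257.7766 137.7957]
44 [176 174 173 174 174 174 174 173 174 174 176 175 178 178 179]
48 [180 177 176 175 177 174 173 173 173 174 173 174 173 176 177]
52 [184 183 183 182 179 176 176 177 176 174 173 174 174 173 174]
56 [185 185 186 183 185 178 177 226 234 213 155 176 175 173 172]
60 [188 189 185 186 186 178 177 227 236 215 159 186 193 190 185]
64 [192 192 189 188 188 179 178 228 236 163 160 184 186 110 111]
68 [195 194 193 192 192 172 180 228 237 176 126 110 110 110 109]
72 [193 194 196 193 193 173 146 143 148 133 104 111 109 111 111]
76 [191 192 182 115 168 111 122 142 149 135 107 114 113 112 111]
80 [109 110 110 112 113 112 124 143 147 134 107 114 115 115 114]
84 [103 105 105 106 109 110 124 146 150 135 108 114 115 115 115]
88 [100 100 101 102 102 104 124 144 149 135 104 112 122 133 193]
92 [104 103 103 101 102 103 123 145 148 134 153 183 184 186 187]
96 [106 106 104 104 103 103 123 147 150 202 152 171 174 177 180]
100 [107 108 107 105 105 106 153 225 240 216 136 169 169 170 171]
104 [105 103 104 105 107 108 123 145 240 215 154 173
[... 8643 characters left out ...]
93 118] [0.4744 0.1303]
(np.int64(203), np.int64(235)) [ 56  81 110] [0.474  0.1269]
(np.int64(204), np.int64(235)) [ 55  82 112] [0.4736 0.1235]
(np.int64(205), np.int64(235)) [ 55  84 117] [0.4731 0.1201]
(np.int64(206), np.int64(235)) [ 58  86 118] [0.4727 0.1166]
(np.int64(207), np.int64(235)) [ 54  85 119] [0.4723 0.1132]
(np.int64(208), np.int64(235)) [ 67 105 145] [0.4719 0.1098]
(np.int64(209), np.int64(235)) [ 67 105 145] [0.4714 0.1064]
(np.int64(210), np.int64(235)) [ 68 105 145] [0.471 0.103]
(np.int64(211), np.int64(235)) [ 67 104 144] [0.4706 0.0995]
(np.int64(212), np.int64(235)) [ 69 104 143] [0.4701 0.0961]
(np.int64(213), np.int64(235)) [ 70 105 143] [0.4697 0.0927]
58.4667
```

The drift lies as expected: tip at row 56, shoulder at row 139, level. Last, I'll triangulate the brass spot to confirm its height.

```bash
python3 - <<'E'
from h import *
j=ctrl.read_camera("scene");a=cv2.imread("pics/scene_raw.png");t=cv2.imread("pics/t4.png");b=cv2.imread("pics/top_raw.png")
print("tri",tri([ray("top",211.5,213.5),ray("scene",306,213.5)]))
print("neck px top",proj("top",[.5445,.067,.116]),"scene",proj("scene",[.5445,.067,.116]),"floor bush",proj("scene",[.545,.088,.012]),"neck-protruding",proj("scene",[.544,.08,.116]))
for y in(211,213,215):print([tuple(v) for v in b[y,208:218].tolist()],"\n",[tuple(v) for v in t[y,208:218].tolist()])
for y in range(205,222,2):print(y,[tuple(v) for v in (j[y,298:312:2]).tolist()])
E
```

```text
tri [0.5453 0.0912 0.0122]
neck px top [215.4179 207.6635] scene [299.4948 186.5857] floor bush [304.5208 213.7162] neck-protruding [303.9575 185.7493]
[(193, 203, 206), (193, 202, 204), (192, 202, 204), (191, 200, 203), (194, 202, 206), (187, 199, 201), (192, 199, 202), (206, 212, 211), (104, 130, 148), (39, 69, 93)] 
 [(189, 199, 202), (193, 201, 202), (199, 205, 204), (151, 160, 163), (156, 165, 169), (144, 165, 180), (132, 132, 130), (113, 147, 178), (105, 129, 145), (43, 71, 91)]
[(194, 202, 205), (192, 201, 204), (191, 200, 203), (189, 199, 201), (193, 201, 204), (191, 201, 203), (189, 197, 200), (195, 205, 207), (209, 217, 218), (114, 124, 129)] 
 [(192, 200, 202), (195, 201, 201), (146, 173, 189), (61, 140, 192), (33, 49, 65), (74, 166, 219), (47, 83, 108), (57, 131, 173), (137, 184, 212), (113, 122, 128)]
[(191, 201, 204), (193, 202, 205), (191, 200, 203), (189, 199, 201), (191, 200, 202), (192, 201, 204), (189, 199, 202), (191, 200, 202), (202, 212, 213), (152, 159, 159)] 
 [(187, 197, 200), (193, 200, 202), (203, 206, 203), (65, 132, 185), (25, 49, 71), (41, 97, 139), (40,
[... 422 characters left out ...]
(186, 178, 180), (148, 145, 143), (54, 67, 56), (133, 165, 182), (206, 214, 212), (209, 215, 212)]
213 [(186, 178, 182), (187, 180, 183), (183, 176, 180), (100, 109, 101), (98, 146, 174), (203, 212, 213), (210, 216, 214)]
215 [(187, 180, 181), (186, 179, 183), (186, 178, 181), (159, 158, 157), (110, 130, 141), (202, 209, 208), (211, 218, 214)]
217 [(185, 178, 181), (186, 178, 180), (186, 179, 181), (182, 175, 178), (155, 161, 155), (209, 217, 212), (214, 220, 216)]
219 [(180, 174, 177), (164, 157, 163), (156, 151, 154), (132, 130, 130), (99, 107, 96), (192, 200, 195), (215, 221, 217)]
221 [(95, 97, 94), (83, 90, 82), (61, 75, 60), (57, 73, 54), (54, 71, 52), (185, 192, 187), (214, 220, 217)]
```

The bush triangulates to z ≈ 12 mm, so it is lying in the tray. Handing in.

```bash
python3 -c "
from bench import ctrl
print(ctrl.sign_off(),ctrl.current_t())"
```

```text
the job is handed in; nothing more can be done
the job is handed in; nothing more can be done
```

The bush was driven out and lies in the tray, and the drift lies flat and released on the bare bench; I handed the job in after about 58.5 s, and sign-off returned no verdict.

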